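# Slide the loaded hand grinder home into its dock

### The job

Push the tall copper hand coffee grinder across the counter into the empty wooden dock, fully home against the dock's back stop, and leave it standing there. It is loaded and top-heavy: push it only by its broad dark foot, never touching anything above the foot, keep it upright and do not lift it. Leave the bottle in the other dock, the mug and the copper tin where they stand.

Things in the scene. Friction and masses are not known exactly. Their poses are not given: they have to be found in the camera images.
- grinder: Tall hand coffee grinder standing loose on the counter, 0.4 to 0.8 kg, 220 mm tall. Its foot is a dark steel disc 64 mm in diameter, 32 mm high, with an upright rim; it slides on the counter (friction coefficient 0.45 to 0.75). Origin: centre of the foot's underside, on the axis, at counter height; z up, x towards the crank knob (its heading does not matter).
- grinder_barrel: All of the grinder above its foot, fixed to it, not to be touched: copper barrel 40 mm in diameter from 32 to 175 mm above the counter; steel crank arm 192 mm up reaching 46 mm from the axis, with a wooden knob (18 mm in diameter, 40 mm from the axis, top at 220 mm). Origin: on the axis, 32 mm above the foot's underside.
- dock: Empty dock: low U of pale wood fixed to the counter, 22 mm high, no floor to climb. Origin: on the counter where the grinder's axis stands when its foot just touches the back stop. x points from the open mouth (robot's side) to the stop, z up. Stop: inner face at x = +32 mm, 12 mm thick. Side curbs: x = -18 to +32 mm, inner faces at y = +42 and -42 mm, 10 mm thick.
- full_dock: The other dock, just like the first (same size, same origin and axes), fixed to the counter and taken by the bottle.
- bottle: Bystander: amber bottle, 60 mm in diameter and 230 mm tall, standing in the other dock. Origin: centre of its underside.
- cup: Bystander: white mug, 70 mm in diameter and 65 mm tall with a handle on its +y side, standing at the left of the counter. Origin: centre of its underside.
- tin: Bystander: low copper tin with a white lid, 72 mm in diameter and 75 mm tall, standing at the right of the counter. Origin: centre of its underside.
Mind the look-alikes: they are no part of the job. What is shaped like the grinder but purple or red is not meant.

How it is judged:
By the outcome, as a careful person would: the job done as asked, in the order asked, and still so for the second after the job is handed in, with the robot touching nothing.
It also fails if it takes over 64 s, if anything falls off the work surface, if the arm or the gripper's body presses on something with over 40 N, if the wrist force passes 120 N, or if a joint passes its speed limit or range.

### The arm

A 6-joint arm with a two-finger parallel gripper is mounted at the origin on the work surface. World frame = base frame: x ahead of the robot, y to its left, z up, the work surface at z = 0. Lengths are in m, angles in rad, forces in N, time in s.
With the tool pointing down it reaches from about 0.3 to 0.875 m from the base axis. Payload 6.4 kg.
Tool frame: the origin (TCP) lies on the mounting face of the last link; the fingertips stand 173 mm ahead of it and the grasp point (between the pads) lies 155 mm ahead of it (ctrl.tip_reach is the distance from the TCP to the fingertips, in m); z points along the fingers, y is the line along which they close (so a half turn about z gives the same grasp; the last joint's range is limited). The gripper opens to 85 mm and grips with 20 to 120 N. Pads are 22 mm wide; open, the fingers measure 114 mm over their backs; the gripper's body (76 mm by 85 mm) begins 54 mm behind the grasp point. The pads swing forward as they close: fully open they stand 13 mm farther back than shut.
Start: joints at [1.006, 0.181, 1.607, -0, 1.354, -0.206], TCP at [0.202, 0.538, 0.405] pointing down, gripper open.
Joint ranges: [-2.99, 2.99], [-0.89, 2.07], [0.3, 2.58], [-1.14, 4.28], [0, 2.63], [-3.12, 3.12]. Speed limits (rad/s): [2.57, 2.57, 3.01, 3.14, 3.14, 3.14].

### API

Orientations are given as a unit quaternion [w, x, y, z].
In Python, from bench import ctrl gives the robot as it stands.
- The arm moves only by the shell command python3 -m pendant 'ROWS'. ROWS is JSON, a list that holds one entry, the list of rows, each a list of 7 numbers: the opening, from 0 (shut) to 1 (fully open), then the shift along the tool's x, y, z in mm, then the turn, a rotation vector about the tool's x, y, z in rad. A call has 1 to 5 rows; each row is the pose to reach, as a shift and turn from the pose commanded when the call began, along the tool's axes at that moment; what a row does not reach only later rows make up. A row lasts 1/12 s, in which the tool goes at most 41.7 mm and 7.16 degrees, less where a joint would pass 70% of its speed; a pose out of reach is approached as far as the arm can. A call with a gripper value outside its range is refused whole. The fingers move at their own pace and stop on an object; the grip force is fixed at half the most. Time passes only in rows, so rows that repeat a pose let the fingers close. It gives the time, the measured TCP pose, the force, the opening and the grip force at its end, in the units of the state.
- ctrl.get_obs(): the state, without advancing time (a new reading comes with each control period).
- ctrl.camera(name): name is "side" or "top" or "wrist"; returns the picture (420x560x3 uint8, red, green, blue); there is no depth.
- ctrl.camera_params(name): a dict with "mtx" (3x3 intrinsics, pixels), "world_from_camera" (4x4, takes a point from camera to world coordinates); the wrist camera has in their place "tool_from_camera" (4x4, takes a point from camera to tool coordinates, whose origin is the TCP and whose axes are the flange's). Camera axes: x right, y down, z forward; pixel columns grow to the right and rows downward; lengths in m; the calibration is good to about 2 mm. A picture is of the moment at which its call begins: read the wrist's pose just before it. camera_params takes no time and is no camera call.
- ctrl.hand_in(): hands the job in; it is judged then, once.
Trained networks look in the newest picture that a camera, given by its name, has taken for a name from the list of things; names that differ only in an ending like _2 or _b are one class to them, and where a whole thing is asked for, a point or a joint stands for the part that bears it (a point fixed in the world has none). Each returns a list of dicts, best first, with "confidence" (0 to 1); they miss things now and then, are a little off and sometimes report something else, mostly with a low value. They report only what shows in the picture. A call takes as long as a camera call. They do not tell look-alikes from the thing itself.
- ctrl.boxes_of(camera, name): "point" ([column, row] as shares, 0 to 1, of the picture: columns of its width, rows of its height, amid what is visible of it).
The state is a dict: "time_s": time; "q": joint angles; "dq": joint speeds; "joint_efforts": joint torques, N m; "eef_pos": TCP position; "eef_rot": TCP orientation; "wrist_force": force on the tool from outside, world axes, zero at the start; "torque": the same for the moment, N m; "opening": opening from 0.0 (shut) to 1.0 (fully open); "grasp_force": force on a finger pad.
Only numpy, scipy, OpenCV 4.12 (cv2) and the standard library are available. Lean on these libraries where they do the work, as an engineer would, in place of code of your own. Each camera call takes 0.05 s, during which the arm holds its last target. There are 200 camera calls.

## Working session

There is one attempt and no reset: what is moved stays moved. The work goes in short steps, Python scripts to look and compute and a shell command to move; the robot and the scene stay as the last step left them, time stands still between calls to the robot, and variables do not carry over. Pictures are saved under pics/ and viewed, at most 10 in all, crops included, and the job is handed in when it is done.

```bash
mkdir -p pics
cat > h.py <<'E'
import numpy as np, cv2
from bench import ctrl
def ray(cam,u,v):
    p=ctrl.camera_params(cam);K=np.array(p["mtx"]);T=np.array(p["world_from_camera"])
    d=T[:3,:3]@np.linalg.solve(K,[u,v,1]);return T[:3,3],d
def at(cam,u,v,z):
    o,d=ray(cam,u,v);return o+d*(z-o[2])/d[2]
def proj(cam,P):
    p=ctrl.camera_params(cam);K=np.array(p["mtx"]);T=np.linalg.inv(np.array(p["world_from_camera"]))
    q=K@(T[:3,:3]@np.array(P)+T[:3,3]);return q[:2]/q[2]
def snap(cam,name):
    im=ctrl.camera(cam);cv2.imwrite(f"pics/{name}.png",im[...,::-1]);return im
E
python3 - <<'E'
from h import *
a=snap("top","top0");b=snap("side","side0")
cv2.imwrite("pics/both0.png",cv2.resize(np.hstack([a,b]),(800,300))[...,::-1])
for c in("top","side"):
    p=ctrl.camera_params(c);print(c,np.round(p["world_from_camera"],3).tolist(),np.round(p["mtx"],0).tolist())
    for n in("grinder","dock","full_dock","bottle","cup","tin"):
        print(c,n,[(round(d["point"][0]*560),round(d["point"][1]*420),round(d["confidence"],2)) for d in ctrl.boxes_of(c,n)])
o=ctrl.get_obs();print(o["time_s"],o["eef_pos"],o["eef_rot"])
E
```

```text
top [[0.019, -0.986, 0.168, 0.419], [-1.0, -0.021, -0.013, 0.012], [0.016, -0.167, -0.986, 0.936], [0.0, 0.0, 0.0, 1.0]] [[383.0, 0.0, 277.0], [0.0, 383.0, 212.0], [0.0, 0.0, 1.0]]
top grinder [(305, 239, 0.85), (245, 257, 0.83), (159, 275, 0.65)]
top dock [(220, 182, 0.79)]
top full_dock [(309, 180, 0.94)]
top bottle []
top cup [(153, 222, 0.7)]
top tin [(420, 233, 0.8), (331, 176, 0.35)]
side [[0.684, -0.476, 0.553, 0.026], [-0.729, -0.445, 0.52, -0.505], [-0.002, -0.759, -0.651, 0.693], [0.0, 0.0, 0.0, 1.0]] [[415.0, 0.0, 283.0], [0.0, 415.0, 205.0], [0.0, 0.0, 1.0]]
side grinder [(293, 170, 0.79), (227, 203, 0.64), (168, 181, 0.64), (284, 224, 0.61)]
side dock [(265, 180, 0.86)]
side full_dock []
side bottle []
side cup [(200, 166, 0.78)]
side tin [(400, 303, 0.93)]
0.7 [0.20189225 0.53841188 0.40469863] [1.33304077e-05 1.78408026e-01 9.83956593e-01 1.87395256e-06]
```

View pics/top0.png

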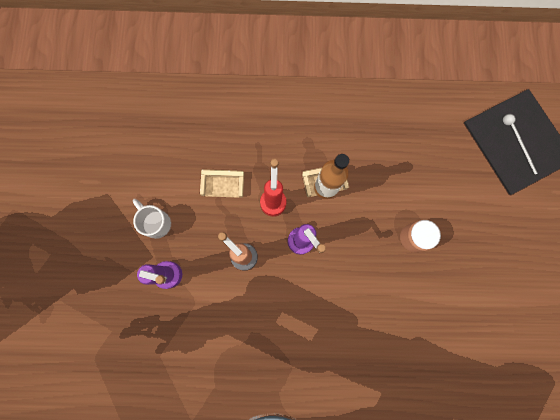

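View pics/side0.png

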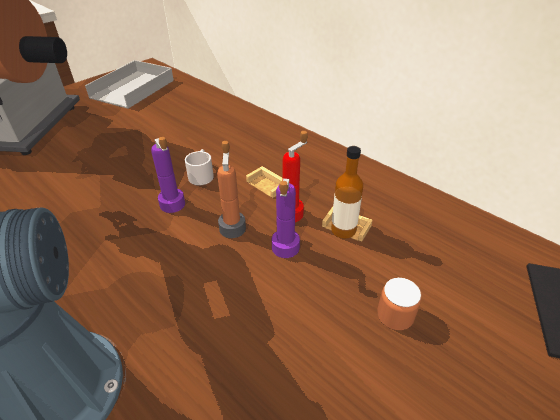

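The top view shows four grinder shapes: copper with a dark foot (243,257), purple (303,239), purple (165,275) and red (273,203). Only the one at (243,257) is copper on a dark foot, so it is the target. The empty dock is at (222,184), and the bottle stands in the other dock (325,180). I'll confirm this in one enlarged crop and measure from it.

Run:
```python
from h import *
a=cv2.imread("pics/top0.png")
c=cv2.resize(a[165:275,190:335],None,fx=5,fy=5,interpolation=cv2.INTER_CUBIC)
for x in range(190,335,10): cv2.putText(c,str(x),((x-190)*5,8),0,.3,(255,255,255));cv2.line(c,((x-190)*5,10),((x-190)*5,14),(255,255,255))
for y in range(170,275,10): cv2.putText(c,str(y),(0,(y-165)*5+3),0,.3,(255,255,255))
cv2.imwrite("pics/crop0.png",c)
```

```text
(no output)
```

View pics/crop0.png

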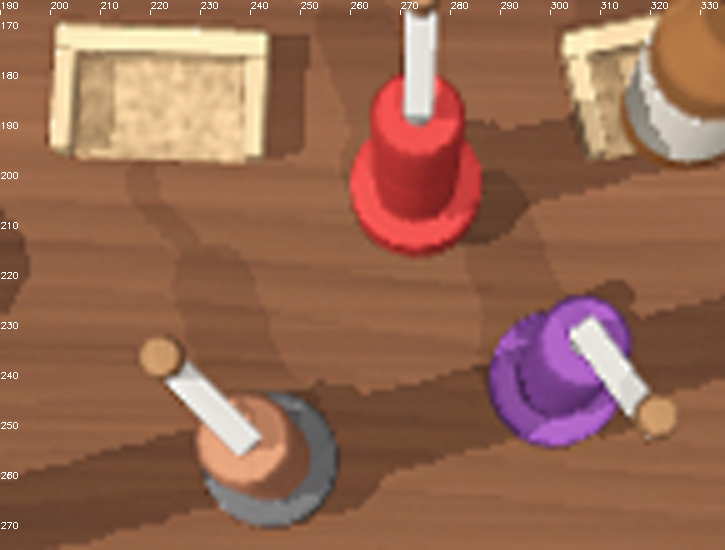

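The crop confirms the copper grinder with the dark grey foot, its rim reaching to x≈257.6 and y≈270 in the full picture, and the empty dock with corners near (201,170), (244,172), (243,197) and (200,195). Next I fit the models.

```bash
cat >> h.py <<'E'
from scipy.optimize import least_squares
def hull(cam,pts): return cv2.convexHull(np.array([proj(cam,p) for p in pts],np.float32))
t_=np.linspace(0,2*np.pi,60)
def foot(x,y,r=.032): return [(x+r*np.cos(t),y+r*np.sin(t),z) for t in t_ for z in(0,.032)]
def dockp(x,y,a):
    c,s=np.cos(a),np.sin(a);return [(x+c*u-s*v,y+s*u+c*v,z) for u in(-.018,.044) for v in(-.052,.052) for z in(0,.022)]
def fit(cam,model,pts,x0):
    f=lambda p:[cv2.pointPolygonTest(hull(cam,model(*p)),(float(u),float(v)),True) for u,v in pts]
    return least_squares(f,x0,diff_step=1e-3,x_scale=.01)
E
python3 - <<'E'
from h import *
g=lambda L:[(x/5+190-.4,y/5+165-.4) for x,y in L]
pts=g([(338,455),(325,495),(270,526),(230,510),(206,478),(300,400),(325,420)])
x0=at("top",245,257,.016)[:2];r=fit("top",foot,pts,x0);print("grinder",x0,r.x,r.fun.round(1))
x=(r.x)
d=g([(57,23),(268,33),(263,158),(50,150),(160,28),(265,95),(53,90),(160,157)])
x0=[*at("top",222,184,.01)[:2],0];q=fit("top",dockp,d,x0);print("dock",x0,q.x,q.fun.round(1))
for n,L in(("red",[(350,185),(480,185),(415,256),(365,230),(470,225),(460,130),(365,140)]),("purp",[(489,380),(510,425),(555,446),(600,430),(530,315)])):
    r=fit("top",foot,g(L),at("top",*np.mean(g(L),0),.016)[:2]);print(n,r.x,r.fun.round(1))
for n,uv in(("cup",(153,222)),("purp2",(166,275))):print(n,at("top",*uv,.03))
# overlay on side
im=cv2.imread("pics/side0.png");cv2.polylines(im,[hull("side",foot(*x)).astype(np.int32)],1,(0,255,0));cv2.polylines(im,[hull("side",dockp(*q.x)).astype(np.int32)],1,(0,255,0))
cv2.imwrite("pics/ov.png",cv2.resize(im[130:260,180:330],None,fx=4,fy=4,interpolation=cv2.INTER_CUBIC))
print(np.round(ctrl.camera_params("wrist")["tool_from_camera"],3).tolist(),np.array(ctrl.camera_params("wrist")["mtx"]).round().tolist())
E
```

```text
Traceback (most recent call last):
  File "h.py", line 21, in fit
    return least_squares(f,x0,diff_step=1e-3,x_scale=.01)
  File "h.py", line 20, in <lambda>
    f=lambda p:[cv2.pointPolygonTest(hull(cam,model(*p)),(float(u),float(v)),True) for u,v in pts]
                                     ~~~~^^^^^^^^^^^^^^^
  File "h.py", line 14, in hull
    def hull(cam,pts): return cv2.convexHull(np.array([proj(cam,p) for p in pts],np.float32))
                                                       ~~~~^^^^^^^
  File "h.py", line 9, in proj
    p=ctrl.camera_params(cam);K=np.array(p["mtx"]);T=np.linalg.inv(np.array(p["world_from_camera"]))
ValueError: time passes only in moves, steps and waits
```

```bash
python3 - <<'E'
s=open("h.py").read()
s=s.replace('ctrl.camera_params(cam)','params(cam)').replace('from bench import ctrl','from bench import ctrl\nfrom functools import cache\n@cache\ndef params(c): return ctrl.camera_params(c)')
i=s.index("    f=lambda p")
s=s[:i]+'''    from scipy.optimize import minimize
    f=lambda p:np.array([cv2.pointPolygonTest(hull(cam,model(*p)),(float(u),float(v)),True) for u,v in pts])
    n=len(x0);S=np.vstack([x0,np.array(x0)+np.diag([.01,.01,.1][:n])])
    r=minimize(lambda p:(f(p)**2).sum(),x0,method="Nelder-Mead",options=dict(initial_simplex=S,xatol=1e-4,fatol=1e-3));r.fun=f(r.x);return r
'''
open("h.py","w").write(s)
E
cat > m.py <<'E'
from h import *
g=lambda L:[(x/5+190-.4,y/5+165-.4) for x,y in L]
pts=g([(338,455),(325,495),(270,526),(230,510),(206,478),(300,400),(325,420)])
x0=at("top",245,257,.016)[:2];r=fit("top",foot,pts,x0);print("grinder",x0,r.x,r.fun.round(1))
x=(r.x)
d=g([(57,23),(268,33),(263,158),(50,150),(160,28),(265,95),(53,90),(160,157)])
x0=[*at("top",222,184,.01)[:2],0];q=fit("top",dockp,d,x0);print("dock",x0,q.x,q.fun.round(1))
for n,L in(("red",[(350,185),(480,185),(415,256),(365,230),(470,225)]),("purp",[(489,380),(510,425),(555,446),(600,430),(530,315)])):
    r=fit("top",foot,g(L),at("top",*np.mean(g(L),0),.016)[:2]);print(n,r.x,r.fun.round(1))
for n,uv in(("cup",(153,222)),("purp2",(166,275))):print(n,at("top",*uv,.03))
im=cv2.imread("pics/side0.png");cv2.polylines(im,[hull("side",foot(*x)).astype(np.int32)],1,(0,255,0));cv2.polylines(im,[hull("side",dockp(*q.x)).astype(np.int32)],1,(0,255,0))
cv2.imwrite("pics/ov.png",cv2.resize(im[130:260,180:330],None,fx=4,fy=4,interpolation=cv2.INTER_CUBIC))
print(np.round(params("wrist")["tool_from_camera"],3).tolist(),np.array(params("wrist")["mtx"]).round().tolist())
E
python3 m.py
```

```text
grinder [0.46578604 0.07353507] [0.46793862 0.07697536] [-0.   0.4 -0.1  0.6  0.6  0.8  0.2]
dock [np.float64(0.6450047008591024), np.float64(0.1367619551921228), 0] [ 0.63373412  0.13781924 -0.01463103] [ 0.1 -0.2  0.2 -0.1  0.3  0.4  0.5  0.4]
red [0.60179808 0.01024502] [ 0.1  0.3 -0.2  0.2 -0. ]
purp [ 0.50905053 -0.06057602] [-0.3  0.3 -0.  -0.1  0.1]
cup [0.54360384 0.29388805 0.03      ]
purp2 [0.41986468 0.25478363 0.03      ]
[[-0.0, -0.961, -0.277, 0.07], [1.0, -0.0, 0.001, 0.001], [-0.001, -0.277, 0.961, 0.029], [0.0, 0.0, 0.0, 1.0]] [[315.0, 0.0, 286.0], [0.0, 315.0, 212.0], [0.0, 0.0, 1.0]]
```

View pics/ov.png

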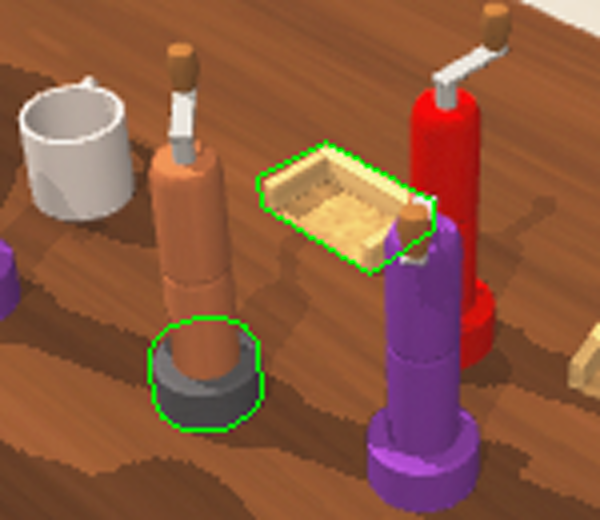

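The side overlay puts the fitted foot on the grinder to within about 2 mm, and the dock outline matches. Plan: tilt the tool 30° forward so the gripper's body stays behind the barrel, then push the foot low with partly closed fingers. The first push goes to a point in front of the dock mouth and the second goes straight in.

```bash
cat >> h.py <<'E'
from scipy.spatial.transform import Rotation as Ro
def goal(tip,head,tilt,base=None):
    """tool-axis shift (mm) and turn from base (pos,R) to a pose with fingertips at tip"""
    o=ctrl.get_obs();q=o["eef_rot"]
    p,R=base or (np.array(o["eef_pos"]),Ro.from_quat([*q[1:],q[0]]))
    h,t=np.deg2rad(head),np.deg2rad(tilt)
    z=np.array([np.cos(h)*np.sin(t),np.sin(h)*np.sin(t),-np.cos(t)]);y=np.array([-np.sin(h),np.cos(h),0])
    G=Ro.from_matrix(np.c_[np.cross(y,z),y,z]);P=np.array(tip)-ctrl.tip_reach*z
    s=R.inv().apply(P-p)*1000;w=(R.inv()*G).as_rotvec()
    print("TCP",P.round(3),"row",s.round(1).tolist(),w.round(3).tolist());return P,G
E
python3 - <<'E'
from h import *
print(ctrl.tip_reach)
g=np.array([.467,.076]);D=np.array([.634,.138]);a=-.0146
W=D-.07*np.array([np.cos(a),np.sin(a)]);d=W-g;h=np.degrees(np.arctan2(d[1],d[0]));print(W,h,np.hypot(*d))
u=d/np.hypot(*d)
b=goal([*(g-.065*u),.23],h,0)
b=goal([*(g-.065*u),.10],h,30,b)
b=goal([*(g-.065*u),.013],h,30,b)
E
```

```text
0.1734
[0.56400746 0.13902196] 33.01021108697424 0.11568152529233654
TCP [0.412 0.041 0.403] row [-372.0, -392.2, 1.3] [-0.0, 0.0, -0.935]
TCP [ 0.34  -0.007  0.25 ] row [86.7, 0.0, 153.2] [-0.0, -0.524, 0.0]
TCP [ 0.34  -0.007  0.163] row [43.5, -0.0, 75.3] [0.0, 0.0, 0.0]
```

```bash
python3 -m pendant '[[[0.4,-107,-154,0,0,0,0],[0.4,-107,-154,0,0,0,0],[0.4,-107,-154,0,0,0,0],[0.4,-107,-154,0,0,0,0],[0.4,-107,-154,0,0,0,0]]]' && python3 -m pendant '[[[0.4,-107,-154,0,0,0,0],[0.4,-107,-154,0,0,0,0],[0.4,-107,-154,0,0,0,0],[0.4,-107,-154,0,0,0,0],[0.4,-107,-154,0,0,0,0]]]' && python3 -m pendant '[[[0.4,-107,-154,0,0,0,0],[0.4,-107,-154,0,0,0,0],[0.4,-107,-154,0,0,0,0],[0.4,-107,-154,0,0,0,0],[0.4,-107,-154,0,0,0,0]]]' && python3 -m pendant '[[[0.4,0,0,0,0,0,-0.468],[0.4,0,0,0,0,0,-0.468],[0.4,0,0,0,0,0,-0.468],[0.4,0,0,0,0,0,-0.468],[0.4,0,0,0,0,0,-0.468]]]' && python3 -m pendant '[[[0.4,0,0,0,0,0,-0.467],[0.4,0,0,0,0,0,-0.467],[0.4,0,0,0,0,0,-0.467],[0.4,0,0,0,0,0,-0.467],[0.4,0,0,0,0,0,-0.467]]]' && python3 -m pendant '[[[0.4,0,0,0,0,-0.524,0],[0.4,0,0,0,0,-0.524,0],[0.4,0,0,0,0,-0.524,0],[0.4,0,0,0,0,-0.524,0],[0.4,0,0,0,0,-0.524,0]]]'
python3 - <<'E'
from h import *
g=np.array([.467,.076]);h=33.;u=np.array([np.cos(np.deg2rad(h)),np.sin(np.deg2rad(h))])
b=goal([*(g-.065*u),.013],h,30); print(ctrl.get_obs()["q"],ctrl.tip_reach)
E
```

```text
time_s: 1.12
eef_pos: [0.2481, 0.3537, 0.4043]
eef_rot: [0.0, 0.179, 0.984, -0.001]
wrist_force: [1.3, 0.2, -0.8]
opening: 0.404
grasp_force: 0.0
time_s: 1.53
eef_pos: [0.2943, 0.172, 0.4049]
eef_rot: [0.001, 0.179, 0.984, -0.0]
wrist_force: [0.1, 0.6, 1.0]
opening: 0.403
grasp_force: 0.0
time_s: 1.95
eef_pos: [0.3406, -0.0104, 0.4054]
eef_rot: [0.001, 0.18, 0.984, -0.001]
wrist_force: [0.5, 0.9, 0.3]
opening: 0.4
grasp_force: 0.0
time_s: 2.37
eef_pos: [0.3402, -0.007, 0.4048]
eef_rot: [0.0, -0.056, 0.998, -0.0]
wrist_force: [0.2, -0.6, 0.1]
opening: 0.403
grasp_force: 0.0
time_s: 2.78
eef_pos: [0.3402, -0.0068, 0.4048]
eef_rot: [0.0, -0.284, 0.959, -0.0]
wrist_force: [0.4, 0.8, -0.3]
opening: 0.401
grasp_force: 0.0
time_s: 3.2
eef_pos: [0.3399, -0.007, 0.4046]
eef_rot: [0.251, -0.271, 0.926, 0.075]
wrist_force: [0.5, 0.0, 1.2]
opening: 0.404
grasp_force: 0.0
TCP [ 0.34  -0.007  0.163] row [122.1, -0.2, 208.2] [-0.001, 0.007, -0.006]
[-0.59825085 -0.5911054   2.28335013  0.51092459  1.26637295 -2.84920988] 0.1734
```

```bash
python3 -m pendant '[[[0.4,80,0,138,0,0,0],[0.4,80,0,138,0,0,0],[0.4,80,0,138,0,0,0],[0.4,80,0,138,0,0,0],[0.4,80,0,138,0,0,0]]]' && python3 -m pendant '[[[0.4,20,0,34,0,0,0],[0.4,40,0,68,0,0,0],[0.4,42,0,70,0,0,0],[0.4,42,0,70,0,0,0]]]'
python3 - <<'E'
from h import *
g=np.array([.467,.076]);h=33.;u=np.array([np.cos(np.deg2rad(h)),np.sin(np.deg2rad(h))])
b=goal([*(g-.065*u),.013],h,30); print(ctrl.get_obs()["q"],ctrl.tip_reach)
a=snap("side","s1");b=snap("wrist","w1")
c=np.hstack([cv2.resize(a[130:280,150:350],(500,375)),cv2.resize(b,(300,225)).repeat(1,0) if 0 else cv2.copyMakeBorder(cv2.resize(b,(300,225)),0,150,0,0,0)])
cv2.imwrite("pics/c1.png",c[...,::-1])
E
```

```text
time_s: 3.62
eef_pos: [0.3387, -0.0007, 0.2434]
eef_rot: [0.24, -0.269, 0.929, 0.078]
wrist_force: [-1.6, 1.2, 0.1]
opening: 0.4
grasp_force: 0.0
time_s: 3.95
eef_pos: [0.3526, 0.021, 0.1968]
eef_rot: [0.225, -0.264, 0.936, 0.064]
wrist_force: [0.3, 1.1, -0.7]
opening: 0.398
grasp_force: 0.0
TCP [ 0.34  -0.007  0.163] row [37.9, -16.9, 18.4] [-0.011, -0.052, -0.023]
[-0.45443976 -0.07165941  2.42710726  0.69696078  0.64140799 -3.11295678] 0.1734
```

View pics/c1.png

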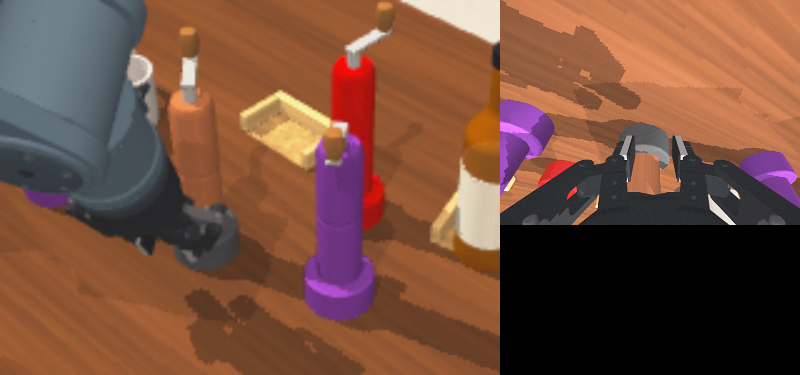

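The side view shows the fingers behind the foot with nothing disturbed. Joint 6 has reached its limit, so I go up and turn the tool half a turn for the same grasp line.

```bash
python3 -m pendant '[[[0.4,-20,0,-34,0,0,0],[0.4,-40,0,-68,0,0,0],[0.4,-60,0,-102,0,0,0],[0.4,-80,0,-136,0,0,0],[0.4,-90,0,-153,0,0,0]]]' && for i in 1; do python3 -m pendant '[[[0.4,0,0,0,0,0,0.62],[0.4,0,0,0,0,0,0.62],[0.4,0,0,0,0,0,0.62],[0.4,0,0,0,0,0,0.62],[0.4,0,0,0,0,0,0.62]]]' && python3 -m pendant '[[[0.4,0,0,0,0,0,0.62],[0.4,0,0,0,0,0,0.62],[0.4,0,0,0,0,0,0.62],[0.4,0,0,0,0,0,0.62],[0.4,0,0,0,0,0,0.62]]]' && python3 -m pendant '[[[0.4,0,0,0,0,0,0.62],[0.4,0,0,0,0,0,0.62],[0.4,0,0,0,0,0,0.62],[0.4,0,0,0,0,0,0.62],[0.4,0,0,0,0,0,0.62]]]' && python3 -m pendant '[[[0.4,0,0,0,0,0,0.62],[0.4,0,0,0,0,0,0.62],[0.4,0,0,0,0,0,0.62],[0.4,0,0,0,0,0,0.62],[0.4,0,0,0,0,0,0.62]]]' && python3 -m pendant '[[[0.4,0,0,0,0,0,0.62],[0.4,0,0,0,0,0,0.62],[0.4,0,0,0,0,0,0.62],[0.4,0,0,0,0,0,0.62],[0.4,0,0,0,0,0,0.62]]]'; done
sed -i 's/y=np.array(\[-np.sin(h),np.cos(h),0\])/y=-np.array([-np.sin(h),np.cos(h),0])/' h.py
python3 - <<'E'
from h import *
g=np.array([.467,.076]);h=33.;u=np.array([np.cos(np.deg2rad(h)),np.sin(np.deg2rad(h))])
b=goal([*(g-.065*u),.20],h,30);b=goal([*(g-.065*u),.013],h,30,b); print(ctrl.get_obs()["q"])
E
```

```text
time_s: 4.47
eef_pos: [0.3617, 0.0258, 0.3807]
eef_rot: [0.229, -0.264, 0.935, 0.06]
wrist_force: [1.3, -0.6, -0.2]
opening: 0.399
grasp_force: 0.0
time_s: 4.88
eef_pos: [0.3608, 0.026, 0.3757]
eef_rot: [0.196, 0.037, 0.971, 0.128]
wrist_force: [0.7, 0.2, 0.8]
opening: 0.398
grasp_force: 0.0
time_s: 5.3
eef_pos: [0.3608, 0.026, 0.3756]
eef_rot: [0.148, 0.332, 0.914, 0.182]
wrist_force: [-0.6, 1.1, 0.1]
opening: 0.401
grasp_force: 0.0
time_s: 5.72
eef_pos: [0.3608, 0.026, 0.3757]
eef_rot: [0.085, 0.595, 0.769, 0.218]
wrist_force: [-0.1, -0.1, -0.5]
opening: 0.401
grasp_force: 0.0
time_s: 6.13
eef_pos: [0.3608, 0.026, 0.3756]
eef_rot: [0.014, 0.801, 0.551, 0.234]
wrist_force: [-0.5, 0.4, -0.2]
opening: 0.404
grasp_force: 0.0
time_s: 6.55
eef_pos: [0.3608, 0.026, 0.3757]
eef_rot: [-0.058, 0.931, 0.281, 0.227]
wrist_force: [-0.6, 0.5, 0.5]
opening: 0.4
grasp_force: 0.0
TCP [ 0.34  -0.007  0.35 ] row [-43.3, 15.2, 6.8] [0.015, 0.051, 0.014]
TCP [ 0.34  -0.007  0.163] row [-93.5, -0.0, 161.9] [0.0, 0.0, 0.0]
[-0.4248282  -0.48068724  2.27368044  0.43311491  1.10540724  0.41131624]
```

```bash
python3 -m pendant '[[[0.4,-43,15,7,0.015,0.051,0.014],[0.4,-43,15,7,0.015,0.051,0.014]]]' && python3 -m pendant '[[[0.4,-18,0,31,0,0,0],[0.4,-36,0,62,0,0,0],[0.4,-54,0,93,0,0,0],[0.4,-70,0,121,0,0,0],[0.4,-70,0,121,0,0,0]]]'
python3 - <<'E'
from h import *
g=np.array([.467,.076]);h=33.;u=np.array([np.cos(np.deg2rad(h)),np.sin(np.deg2rad(h))])
b=goal([*(g-.065*u),.013],h,30);print(ctrl.get_obs()["q"])
E
```

```text
time_s: 6.72
eef_pos: [0.3385, -0.0079, 0.3472]
eef_rot: [-0.073, 0.926, 0.277, 0.248]
wrist_force: [-0.2, -1.6, -1.8]
opening: 0.401
grasp_force: 0.0
time_s: 7.13
eef_pos: [0.3375, -0.0053, 0.2035]
eef_rot: [-0.079, 0.927, 0.276, 0.243]
wrist_force: [-0.6, 1.3, 0.2]
opening: 0.401
grasp_force: 0.0
TCP [ 0.34  -0.007  0.163] row [-18.9, 2.9, 35.6] [-0.014, 0.008, -0.0]
[-0.5945662  -0.12700581  2.4630029   0.74061631  0.74935851 -0.14296219]
```

```bash
python3 -m pendant '[[[0.4,-10,1,18,0,0,0],[0.4,-19,3,35,-0.014,0.008,0],[0.4,-19,3,35,-0.014,0.008,0],[0.4,-19,3,35,-0.014,0.008,0]]]'
python3 - <<'E'
from h import *
g=np.array([.467,.076]);h=33.;u=np.array([np.cos(np.deg2rad(h)),np.sin(np.deg2rad(h))])
b=goal([*(g-.065*u),.013],h,30);print(ctrl.get_obs()["q"])
p=ctrl.get_obs();q=p["eef_rot"];R=Ro.from_quat([*q[1:],q[0]]).as_matrix();print("tip",np.array(p["eef_pos"])+.1734*R[:,2],"z",R[:,2])
a=snap("top","t2");b=snap("wrist","w2")
c=np.hstack([cv2.resize(a[190:310,170:330],(480,360)),cv2.copyMakeBorder(cv2.resize(b[:,100:460],(309,360)),0,0,0,0,0)])
cv2.imwrite("pics/c2.png",c[...,::-1])
E
```

```text
time_s: 7.47
eef_pos: [0.3435, -0.0088, 0.1702]
eef_rot: [-0.069, 0.925, 0.276, 0.254]
wrist_force: [-0.5, -0.8, 0.4]
opening: 0.399
grasp_force: 0.0
TCP [ 0.34  -0.007  0.163] row [-5.2, -3.9, 5.0] [0.011, -0.008, 0.006]
[-0.59448608  0.01394539  2.45612244  0.89129978  0.63712844 -0.32782569]
tip [0.41824026 0.03756996 0.02072227] z [ 0.43104372  0.26717558 -0.8618692 ]
```

View pics/c2.png

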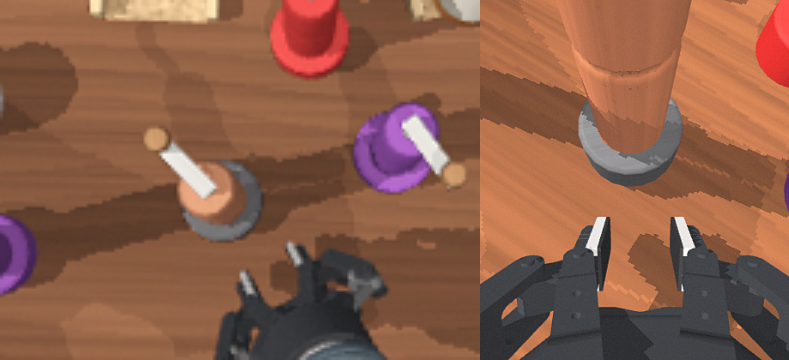

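The foot sits in the wrist view at column 630 and the fingers' midline at 641, so it is about 6 mm to the left. I correct sideways, lower, and close in.

```bash
python3 -m pendant '[[[0.4,-1,-3,5,0,0,0],[0.4,-3,-6,8,0.01,0,0],[0.4,1,-6,10,0.01,0,0],[0.4,5,-6,12,0.01,0,0],[0.4,9,-6,14,0.01,0,0]]]' && python3 -m pendant '[[[0.4,3.5,0,2,0,0,0],[0.4,7,0,4,0,0,0],[0.4,10.5,0,6,0,0,0],[0.4,14,0,8,0,0,0],[0.4,17.3,0,10,0,0,0]]]'
cat > st.py <<'E'
from h import *
import sys
p=ctrl.get_obs();q=p["eef_rot"];R=Ro.from_quat([*q[1:],q[0]]).as_matrix()
print("t",p["time_s"],"tip",(np.array(p["eef_pos"])+.1734*R[:,2]).round(4),"z",R[:,2].round(3),"head",np.degrees(np.arctan2(R[1,2],R[0,2])).round(1),"y",R[:,1].round(3))
b=snap("wrist",sys.argv[1])
# grinder foot location from the wrist picture: grey pixels -> box centre guess
E
python3 st.py w3
```

```text
time_s: 7.98
eef_pos: [0.3524, 0.005, 0.1612]
eef_rot: [-0.073, 0.924, 0.277, 0.252]
wrist_force: [0.2, 0.2, -0.1]
opening: 0.402
grasp_force: 0.0
time_s: 8.4
eef_pos: [0.3689, 0.0157, 0.161]
eef_rot: [-0.073, 0.925, 0.277, 0.251]
wrist_force: [-3.6, -3.9, 2.4]
opening: 0.402
grasp_force: 2.8
t 8.4 tip [0.4426 0.0631 0.0113] z [ 0.425  0.274 -0.863] head 32.8 y [ 0.549 -0.836  0.005]
```

View pics/w3.png

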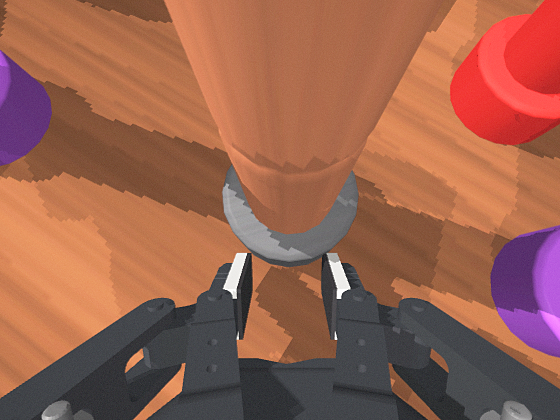

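The foot is centred in the cradle (column 290 against 286) and contact is at rim height only. Pushing.

```bash
python3 -m pendant '[[[0.4,3.5,0,2,0,0,0],[0.4,8,0,4.6,0,0,0],[0.4,12.5,0,7.2,0,0,0],[0.4,17,0,9.8,0,0,0],[0.4,21.5,0,12.4,0,0,0]]]' && python3 -m pendant '[[[0.4,4.5,0,2.6,0,0,0],[0.4,9,0,5.2,0,0,0],[0.4,13.5,0,7.8,0,0,0],[0.4,18,0,10.4,0,0,0],[0.4,21.5,0,12.4,0,0,0]]]'
python3 st.py w4
python3 - <<'E'
from h import *
a=snap("top","t4")
c=np.hstack([cv2.resize(a[150:290,170:330],(457,400)),cv2.resize(cv2.imread("pics/w4.png")[:,100:460,::-1],(343,400))])
cv2.imwrite("pics/c4.png",c[...,::-1])
E
```

```text
time_s: 8.87
eef_pos: [0.3891, 0.0296, 0.1609]
eef_rot: [-0.073, 0.925, 0.277, 0.251]
wrist_force: [-5.1, -3.7, 3.0]
opening: 0.401
grasp_force: 2.8
time_s: 9.28
eef_pos: [0.4098, 0.0433, 0.161]
eef_rot: [-0.074, 0.925, 0.277, 0.251]
wrist_force: [-4.1, -3.0, 1.1]
opening: 0.403
grasp_force: 2.5
t 9.2833 tip [0.4832 0.091  0.0113] z [ 0.423  0.275 -0.863] head 33.0 y [ 0.549 -0.836  0.003]
```

View pics/c4.png

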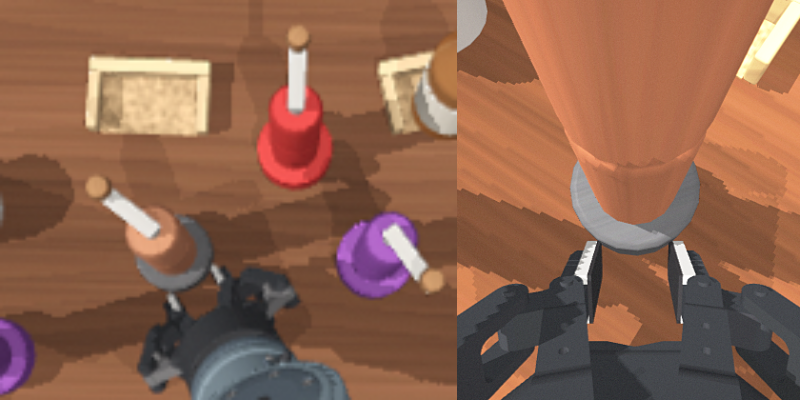

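The foot is still seated and upright, and the push is tracking well. Continuing.

```bash
python3 -m pendant '[[[0.4,4.5,0,2.6,0,0,0],[0.4,9,0.5,5.2,0,0,0],[0.4,13.5,1,7.8,0,0,0],[0.4,18,1,10.4,0,0,0],[0.4,22,1.5,12.7,0,0,0]]]' && python3 -m pendant '[[[0.4,4.5,0,2.6,0,0,0],[0.4,9,0.5,5.2,0,0,0],[0.4,13.5,1,7.8,0,0,0],[0.4,18,1,10.4,0,0,0],[0.4,20,1,11.5,0,0,0]]]'
python3 st.py w5
python3 - <<'E'
from h import *
a=snap("top","t5")
c=cv2.resize(a[160:260,190:310],None,fx=6,fy=6,interpolation=cv2.INTER_CUBIC)
cv2.imwrite("pics/c5.png",c[...,::-1])
E
```

```text
time_s: 9.8
eef_pos: [0.432, 0.056, 0.1612]
eef_rot: [-0.074, 0.925, 0.277, 0.251]
wrist_force: [-2.7, -1.0, -3.2]
opening: 0.401
grasp_force: 1.6
time_s: 10.22
eef_pos: [0.4527, 0.0678, 0.1619]
eef_rot: [-0.073, 0.924, 0.277, 0.252]
wrist_force: [-2.1, -1.5, -2.6]
opening: 0.399
grasp_force: 1.6
t 10.2167 tip [0.5264 0.1155 0.0123] z [ 0.425  0.275 -0.863] head 32.9 y [ 0.549 -0.836  0.004]
```

View pics/c5.png

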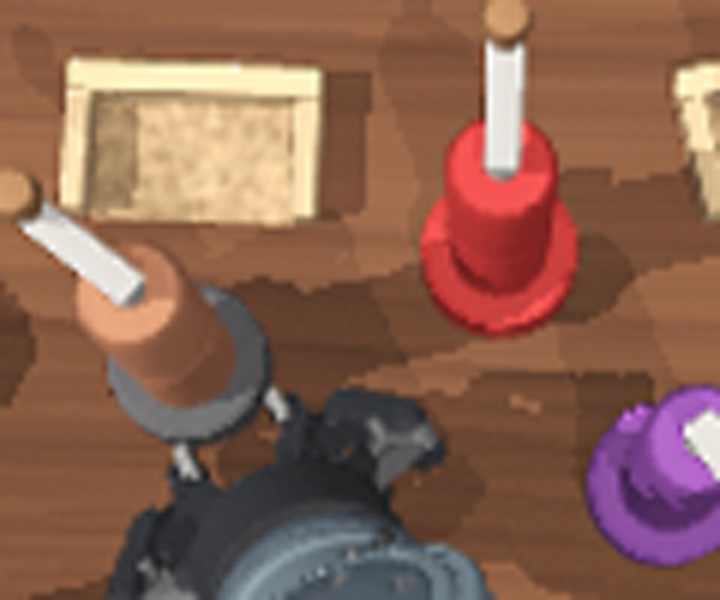

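The top view shows the grinder upright in front of the dock, the foot spanning about crop (107–271, 290–442). I fit its position and plan the second, straight push.

Run:
```python
from h import *
g=[(x/6+190-.4,y/6+160-.4) for x,y in [(271,360),(262,395),(185,442),(240,420),(125,415),(107,370),(225,290),(255,315)]]
r=fit("top",foot,g,[.56,.135]);print(r.x,r.fun.round(1))
f=r.x;D=np.array([.634,.138]);a=-.0146;c,s=np.cos(a),np.sin(a);d=f-D
print("in dock frame",c*d[0]+s*d[1],-s*d[0]+c*d[1])
e=D-f;h=np.degrees(np.arctan2(e[1],e[0]));print("head to home",h,np.hypot(*e));h=np.deg2rad(h);u=np.array([np.cos(h),np.sin(h)])
o=ctrl.get_obs();q=o["eef_rot"];R=Ro.from_quat([*q[1:],q[0]])
back=np.array([-np.cos(.576),-np.sin(.576),0])*.06
b=(np.array(o["eef_pos"])+back,R);print("back",(R.inv().apply(back)*1000).round(1))
goal([*(f-.075*u),.013],np.degrees(h),30,b)
```

```text
[0.5552526  0.13523882] [-0.2  0.1  0.   0.6 -0.5  0.8  0.6 -0.3]
in dock frame -0.07869869194163806 -0.003910555458153442
head to home 2.00818185074386 0.0787957902258499
back [-51.7  -0.3 -30.4]
TCP [0.394 0.13  0.163] row [39.5, -83.6, 21.3] [-0.271, -0.008, 0.474]
```

```bash
python3 -m pendant '[[[0.4,-9,0,-5,0,0,0],[0.4,-26,0,-15,0,0,0],[0.4,-52,0,-30,0,0,0],[0.4,-52,0,-30,0,0,0]]]' && python3 -m pendant '[[[0.4,39.5,-83.6,21.3,-0.271,-0.008,0.474],[0.4,39.5,-83.6,21.3,-0.271,-0.008,0.474],[0.4,39.5,-83.6,21.3,-0.271,-0.008,0.474],[0.4,39.5,-83.6,21.3,-0.271,-0.008,0.474],[0.4,39.5,-83.6,21.3,-0.271,-0.008,0.474]]]'
python3 st.py w6
python3 - <<'E'
from h import *
f=np.array([.555,.135]);h=np.deg2rad(2);u=np.array([np.cos(h),np.sin(h)])
goal([*(f-.075*u),.013],2,30)
a=cv2.imread("pics/w6.png");cv2.line(a,(286,0),(286,419),(0,255,0));cv2.imwrite("pics/c6.png",a)
E
```

```text
time_s: 10.65
eef_pos: [0.3992, 0.0339, 0.1608]
eef_rot: [-0.074, 0.925, 0.276, 0.251]
wrist_force: [-0.6, 0.3, -0.4]
opening: 0.4
grasp_force: 0.0
time_s: 11.07
eef_pos: [0.3937, 0.1235, 0.1622]
eef_rot: [-0.027, 0.962, 0.111, 0.249]
wrist_force: [-0.7, 0.4, -0.2]
opening: 0.4
grasp_force: 0.0
t 11.0667 tip [0.4758 0.1421 0.0106] z [ 0.473  0.107 -0.874] head 12.8 y [ 0.228 -0.974  0.004]
TCP [0.393 0.129 0.163] row [1.4, -5.7, -0.4] [-0.091, 0.017, 0.164]
```

View pics/c6.png

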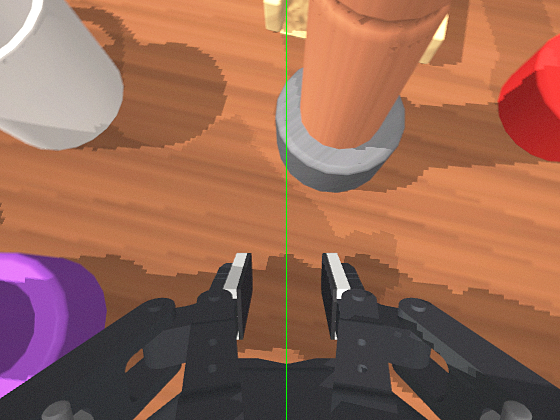

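The foot is right of the midline because the turn is unfinished (heading 12.8°). I finish the turn and check the offset numerically, since all ten picture views are used.

```bash
python3 -m pendant '[[[0.4,1.4,-5.7,-0.4,-0.091,0.017,0.164],[0.4,1.4,-5.7,-0.4,-0.091,0.017,0.164],[0.4,1.4,-5.7,-0.4,-0.091,0.017,0.164],[0.4,1.4,-5.7,-0.4,-0.091,0.017,0.164]]]'
python3 st.py w7
cat > seg.py <<'E'
from h import *
import sys
a=cv2.imread(f"pics/{sys.argv[1]}.png");hsv=cv2.cvtColor(a,cv2.COLOR_BGR2HSV)
m=((hsv[...,1]<50)&(hsv[...,2]>60)&(hsv[...,2]<190)).astype(np.uint8);m[245:]=0
n,l,s,c=cv2.connectedComponentsWithStats(m)
for i in range(1,n):
    if s[i][4]>400:print("box c0,r0,w,h,area",s[i].tolist(),"mid col",s[i][0]+s[i][2]/2)
T=np.array(params("wrist")["tool_from_camera"]);K=np.array(params("wrist")["mtx"])
p=ctrl.get_obs();q=p["eef_rot"];R=Ro.from_quat([*q[1:],q[0]]).as_matrix()
def pw(P):
    t=R.T@(np.array(P)-p["eef_pos"]);x=T[:3,:3].T@(t-T[:3,3]);x=K@x;return x[:2]/x[2]
x,y=map(float,sys.argv[2:4]);H=np.array([pw(P) for P in foot(x,y)]);print("predicted foot cols",H.min(0),H.max(0),"mid",(H.min(0)+H.max(0))[0]/2)
E
python3 seg.py w7 .555 .135; python3 -c "
from h import *
goal([.555-.075,.132,.013],2,30)"
```

```text
time_s: 11.45
eef_pos: [0.3935, 0.1277, 0.1628]
eef_rot: [-0.005, 0.966, 0.025, 0.257]
wrist_force: [0.1, -0.3, 0.8]
opening: 0.402
grasp_force: 0.0
t 11.45 tip [0.4797 0.1314 0.0124] z [ 0.497  0.022 -0.868] head 2.5 y [ 0.05  -0.999  0.004]
box c0,r0,w,h,area [0, 54, 74, 145, 5567] mid col 37.0
box c0,r0,w,h,area [227, 81, 127, 112, 6236] mid col 290.5
predicted foot cols [222.589984    60.20768164] [351.14092043 195.38320659] mid 286.86545221209514
TCP [0.393 0.129 0.163] row [-0.0, -1.2, -0.3] [-0.003, 0.002, 0.009]
```

```bash
python3 -m pendant '[[[0.4,7,0,4,0,0,0],[0.4,14,0,8,0,0,0],[0.4,21,0,12,0,0,0],[0.4,26,0,15,0,0,0],[0.4,30,0,17.2,0,0,0]]]' && python3 -m pendant '[[[0.4,2.6,0,1.5,0,0,0],[0.4,6.1,0,3.5,0,0,0],[0.4,10.4,0,6,0,0,0],[0.4,14.8,0,8.5,0,0,0],[0.4,19,0,10.9,0,0,0]]]' && python3 -m pendant '[[[0.4,4.3,0,2.5,0,0,0],[0.4,8.6,0,5,0,0,0],[0.4,13,0,7.5,0,0,0],[0.4,17.3,0,10,0,0,0],[0.4,21.5,0,12.3,0,0,0]]]'
python3 st.py w8; python3 seg.py w8 .59 .134; python3 -c "
from h import *
snap('top','t8')
print([(d['point'][0]*560,d['point'][1]*420,d['confidence']) for d in ctrl.boxes_of('top','grinder')])"
```

```text
time_s: 11.92
eef_pos: [0.4288, 0.1293, 0.1625]
eef_rot: [-0.005, 0.966, 0.025, 0.257]
wrist_force: [-0.5, 0.6, 0.0]
opening: 0.398
grasp_force: 0.0
time_s: 12.33
eef_pos: [0.4479, 0.1307, 0.1614]
eef_rot: [-0.005, 0.967, 0.026, 0.255]
wrist_force: [-9.8, -0.4, 7.1]
opening: 0.397
grasp_force: 4.7
time_s: 12.75
eef_pos: [0.4726, 0.1321, 0.1614]
eef_rot: [-0.005, 0.967, 0.026, 0.255]
wrist_force: [-8.3, -0.9, 4.9]
opening: 0.399
grasp_force: 4.5
t 12.75 tip [0.558  0.1359 0.0105] z [ 0.492  0.022 -0.87 ] head 2.6 y [ 0.052 -0.999  0.004]
box c0,r0,w,h,area [218, 169, 138, 76, 3941] mid col 287.0
box c0,r0,w,h,area [0, 214, 43, 31, 933] mid col 21.5
predicted foot cols [225.28357291 136.70778599] [364.81294533 274.38826419] mid 295.0482591175431
[(215.712, 199.70999999999998, 0.97), (304.696, 241.07999999999998, 0.72), (147.672, 272.706, 0.59), (275.408, 195.3, 0.58)]
```

The foot is centred (column 287) and in line with the dock, with about 40 mm left.

```bash
python3 -m pendant '[[[0.4,4.3,0,2.4,0,0,0],[0.4,8.6,0,4.8,0,0,0],[0.4,13,0,7.2,0,0,0],[0.4,17.3,0,9.6,0,0,0],[0.4,20.6,0,11.5,0,0,0]]]' && python3 -m pendant '[[[0.4,2.6,0,1.5,0,0,0],[0.4,5.2,0,3,0,0,0],[0.4,7.4,0,4.2,0,0,0],[0.4,9,0,5.2,0,0,0],[0.4,9,0,5.2,0,0,0]]]' && python3 st.py w9
```

```text
time_s: 13.32
eef_pos: [0.4976, 0.1331, 0.1621]
eef_rot: [-0.005, 0.966, 0.025, 0.256]
wrist_force: [-2.9, -0.1, -1.7]
opening: 0.401
grasp_force: 2.1
time_s: 13.73
eef_pos: [0.5084, 0.1336, 0.1626]
eef_rot: [-0.005, 0.966, 0.025, 0.257]
wrist_force: [-1.5, 0.3, -1.6]
opening: 0.398
grasp_force: 1.6
t 13.7333 tip [0.5944 0.1374 0.0121] z [ 0.496  0.022 -0.868] head 2.5 y [ 0.051 -0.999  0.004]
```

Now creep in about 1.2 mm per row until the force shows the stop.

```bash
python3 -m pendant '[[[0.4,1,0,0.6,0,0,0],[0.4,2,0,1.2,0,0,0],[0.4,3,0,1.7,0,0,0]]]' && python3 -m pendant '[[[0.4,1,0,0.6,0,0,0],[0.4,2,0,1.2,0,0,0]]]'; python3 st.py w10; python3 seg.py w10 .634 .138
```

```text
time_s: 14.03
eef_pos: [0.5113, 0.1338, 0.1624]
eef_rot: [-0.005, 0.966, 0.025, 0.257]
wrist_force: [-2.9, -0.4, -1.9]
opening: 0.4
grasp_force: 1.7
time_s: 14.2
eef_pos: [0.5138, 0.1339, 0.1625]
eef_rot: [-0.005, 0.966, 0.025, 0.257]
wrist_force: [-2.4, -0.9, -2.1]
opening: 0.401
grasp_force: 1.7
t 14.2 tip [0.5998 0.1377 0.0119] z [ 0.496  0.022 -0.868] head 2.6 y [ 0.051 -0.999  0.004]
box c0,r0,w,h,area [219, 168, 136, 77, 4026] mid col 287.0
predicted foot cols [221.75826478 131.73284434] [359.46030833 268.42264756] mid 290.6092865549617
```

```bash
python3 -m pendant '[[[0.4,1,0,0.6,0,0,0],[0.4,2,0,1.2,0,0,0]]]'; python3 -m pendant '[[[0.4,1,0,0.6,0,0,0],[0.4,1.7,0,1,0,0,0]]]';python3 -m pendant '[[[0.4,0.9,0,0.5,0,0,0],[0.4,0.9,0,0.5,0,0,0]]]'
```

```text
time_s: 14.42
eef_pos: [0.5161, 0.134, 0.1623]
eef_rot: [-0.005, 0.966, 0.025, 0.257]
wrist_force: [-2.9, 0.1, -1.6]
opening: 0.404
grasp_force: 1.7
time_s: 14.58
eef_pos: [0.5171, 0.1342, 0.1618]
eef_rot: [-0.005, 0.967, 0.025, 0.255]
wrist_force: [-13.9, -0.8, 6.1]
opening: 0.401
grasp_force: 6.0
time_s: 14.75
eef_pos: [0.5175, 0.1342, 0.1617]
eef_rot: [-0.005, 0.967, 0.025, 0.254]
wrist_force: [-14.8, -2.4, 8.1]
opening: 0.396
grasp_force: 7.9
```

```bash
python3 -m pendant '[[[0.4,0.9,0,0.5,0,0,0],[0.4,1.3,0,0.7,0,0,0],[0.4,1.3,0,0.7,0,0,0]]]'; python3 st.py w11
```

```text
time_s: 15.0
eef_pos: [0.518, 0.1343, 0.1615]
eef_rot: [-0.005, 0.967, 0.026, 0.253]
wrist_force: [-22.6, -3.6, 14.6]
opening: 0.399
grasp_force: 11.8
t 15.0 tip [0.603  0.1381 0.0104] z [ 0.49   0.022 -0.871] head 2.6 y [ 0.052 -0.999  0.004]
```

At 22.6 N the tip no longer advances, well above the largest possible sliding friction of about 6 N, so it is against the stop. I back off straight and check.

```bash
python3 -m pendant '[[[0.4,-2,0,-1.1,0,0,0],[0.4,-5,0,-2.9,0,0,0],[0.4,-12,0,-7,0,0,0],[0.4,-25,0,-14,0,0,0],[0.4,-45,0,-26,0,0,0]]]' && python3 -m pendant '[[[0.4,-25,0,-15,0,0,0],[0.4,-45,0,-30,0,0,0],[0.4,-45,0,-30,0,0,0],[0.4,-45,0,-30,0,0,0]]]'
python3 st.py w12; python3 seg.py w12 .637 .139
python3 - <<'E'
from h import *
a=snap("top","t12");b=snap("side","s12")
for c in("top","side"):
    print(c,[(round(d['point'][0]*560),round(d['point'][1]*420),round(d['confidence'],2)) for d in ctrl.boxes_of(c,"grinder")])
    for n in("cup","tin"):print(n,[(round(d['point'][0]*560),round(d['point'][1]*420),round(d['confidence'],2)) for d in ctrl.boxes_of(c,n)])
    P=[.634,.138]; print("expected: foot",proj(c,[*P,.03]).round(),"mid",proj(c,[*P,.1]).round(),"barrel top",proj(c,[*P,.175]).round())
# barrel copper pixels in side view
hsv=cv2.cvtColor(b,cv2.COLOR_RGB2HSV)
H=hull("side",[(.634+.032*np.cos(t),.138+.032*np.sin(t),z) for t in t_ for z in(.04,.17)])
# grey foot outline in the top view, fitted
hs=cv2.cvtColor(a,cv2.COLOR_RGB2HSV);m=((hs[...,1]<70)&(hs[...,2]>50)&(hs[...,2]<170)).astype(np.uint8)
m[:165]=0;m[215:]=0;m[:,:195]=0;m[:,255:]=0
n,l,s,_=cv2.connectedComponentsWithStats(m)
for i in range(1,n):
    if s[i][4]>40:print("grey",s[i].tolist())
Hf=hull("top",foot(.634,.138))[:,0];print("model foot cols/rows",Hf.min(0),Hf.max(0))
E
```

```text
time_s: 15.47
eef_pos: [0.4706, 0.1314, 0.1642]
eef_rot: [-0.005, 0.965, 0.025, 0.26]
wrist_force: [0.3, 0.4, -0.6]
opening: 0.399
grasp_force: 0.0
time_s: 15.8
eef_pos: [0.4145, 0.1289, 0.167]
eef_rot: [-0.005, 0.966, 0.025, 0.258]
wrist_force: [0.5, 0.7, 0.6]
opening: 0.395
grasp_force: 0.0
t 15.8 tip [0.5008 0.1327 0.0167] z [ 0.498  0.022 -0.867] head 2.5 y [ 0.051 -0.999  0.004]
box c0,r0,w,h,area [230, 0, 114, 103, 6485] mid col 287.0
box c0,r0,w,h,area [0, 98, 73, 141, 7191] mid col 36.5
predicted foot cols [230.96756341 -21.47110265] [345.67002857 107.33618656] mid 288.31879598671577
top [(161, 275, 0.95), (219, 180, 0.93), (305, 240, 0.57)]
cup [(153, 219, 0.86)]
tin [(420, 235, 0.67)]
expected: foot [220. 186.] mid [216. 179.] barrel top [211. 170.]
side [(294, 170, 0.9), (259, 159, 0.86), (173, 197, 0.78), (285, 225, 0.64)]
cup [(207, 159, 0.69)]
tin [(398, 303, 0.84)]
expected: foot [263. 177.] mid [262. 155.] barrel top [261. 130.]
grey [207, 175, 27, 27, 273]
model foot cols/rows [206.8935  173.41806] [234.61807 201.77783]
```

```bash
python3 -c "
from bench import ctrl
print(ctrl.hand_in())"
```

```text
the job is handed in; nothing more can be done
None
```

I pushed the copper grinder by its foot into the empty dock until it met the back stop, left it standing there with the gripper clear, and handed the job in at about 16 s of robot time; the mug and tin still read at their places, and I did not re-measure the bottle.

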